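Start the self-tapping screw of the tamping station

TASK

Take the stubby hex driver out of its stand, set it over the screw that still stands proud on the tamping station's steel rest, and push firmly straight down while turning clockwise until the screw has cut its first thread, at least a third of a turn into the wood. Push hard enough that it bites instead of spinning loose, but do not overload the thin wood, and turn the screw only with the driver. Then stand the driver upright in its stand again and leave everything else where it is.

Things in the scene. Friction and masses are not known exactly. Their poses are not given: they have to be found in the camera images.
- driver_grip (a point): middle of the round dark wooden handle (34 mm across, 62 mm long) of the loose hex driver, about 0.15 kg, upright in its stand; z runs up along it. The driver's top is 31 mm above this point. Below the handle: a 14 mm shaft, then a steel socket, outside corners 34 mm across. The foot (socket mouth) is 69 mm below this point
- driver_foot (a point): centre of the driver's socket mouth, its lowest face; same axes. The socket is a hexagon inside, 21.2 mm across flats, 9 mm deep, a flat facing the x axis: it fits when the x axes of driver and screw head agree in yaw to about 6 degrees, modulo 60 degrees; if not, it stays 3 mm or more too high and drops on when turned under a light push
- driver: the driver itself; origin at the centre of its foot, same axes as driver_grip
- screw_head (a point): centre of the top of the proud screw's dark steel hex head; z up, one flat faces its x axis. 20 mm across flats, hexagon 6.5 mm high, above it a 3.5 mm high cone tapering to 15 mm that centres a socket, below it a flange 28 mm across, 2 mm thick. With the driver fully on, its foot is 9 mm below this point
- screw: the proud screw, origin 12 mm below screw_head. Under less than about 6 N of push it only spins in its hole and cuts nothing; under 14 N or more it cuts (0.12 N m) and sinks 1 mm per 60 degrees, so a hand that does not follow loses its push. With the driver on the head, sinking and springing add up. 14 to 22 N is a good push
- thread (a joint): how far the thread has been cut into the wood, in rad: 0 at the start, growing as the screw is turned clockwise (seen from above) under enough push; turning back under push undoes it; a third of a turn is 2.1
- wood (a joint): how far the push on the screw bends the thin wood down, in m: 0 unloaded, 1 mm per 16 N, springs back. More than 30 N (1.9 mm), even briefly, cracks the wood and fails the job
- station: tamping station, fixed: beech block 140 x 150 x 26 mm, origin at the centre of its underside. A steel angle rest on it has an upright 34 mm to +x of the middle, 110 mm long in y, 68 mm above the counter, with two arms toward -x at its ends. Two hex screws stand 12 mm to -x and 32 mm to either side (y): one driven home, one standing about 8 mm proud, to be driven
- stand_in (a point): centre of the inner floor of the driver's stand, 6 mm above the counter. Fixed stand: 70 mm square foot with a round wooden ring, 44 mm inside, 58 mm outside, whose rim is 22 mm above this floor
- tamper: tamper, 58 mm steel foot with a dark wooden handle, 85 mm high; leave it where it is; origin at its underside
- cup: small cream cup with a handle, 56 mm high; leave it where it is; origin at its underside
- brush: grinder brush lying flat, 177 mm long, up to 40 mm high; leave it where it is; origin at its underside
- timer: round kitchen timer with a knob, 62 mm wide, 40 mm high; leave it where it is; origin at its underside
Mind the look-alikes: they are no part of the job. What is shaped like the driver but blue is not meant.

How it is judged:
By the outcome, as a careful person would: the job done as asked, in the order asked, and still so for the second after the job is handed in, with the robot touching nothing.
It also fails if it takes over 67 s, if anything falls off the work surface, if the arm or the gripper's body presses on something with over 40 N, if the wrist force passes 120 N, or if a joint passes its speed limit or range.

ROBOT

A 7-joint arm with a two-finger parallel gripper is mounted at the origin on a cart in front of the work surface, level with it; the furniture and walls round the work are solid. World frame = base frame: x ahead of the robot, y to its left, z up, the work surface at z = 0. Lengths are in mm, angles in rad, forces in N, time in s.
With the tool pointing down it reaches from about 425 to 975 mm from the base axis. Payload 16.7 kg.
Tool frame: the origin (TCP) lies between the finger pads; the fingertips stand 8 mm ahead of it and the grasp point (between the pads) lies 11 mm behind it (bot.tcp_to_tips is the distance from the TCP to the fingertips, in mm); z points along the fingers, y is the line along which they close (so a half turn about z gives the same grasp; the last joint's range is limited). The gripper opens to 85 mm and grips with 20 to 120 N. Pads are 22 mm wide; open, the fingers measure 114 mm over their backs; the gripper's body (76 mm by 85 mm) begins 54 mm behind the grasp point. The pads swing forward as they close: fully open they stand 13 mm farther back than shut.
Start: joints at [0.976, 0.426, 0.074, 1.606, -0.034, 1.111, -0.067], TCP at [291.011, -609.007, 239.302] pointing down, gripper open.
Joint ranges: [-2.85, 2.85], [-0.5, 2.14], [-1.23, 1.37], [0.21, 2.46], [-1.02, 4.16], [0.16, 2.05], [-2.73, 2.73]. Speed limits (rad/s): [1.89, 1.89, 2.39, 2.39, 3.01, 3.01, 3.01].

INTERFACE

Orientations are given as [roll, pitch, yaw] about the fixed x, y, z axes, in that order (R = Rz(yaw) Ry(pitch) Rx(roll)).
In Python, from cell import status, eyes, bot gives the robot as it stands.
- The arm moves only by the tool drive_tool, never from a script. Its argument "motion" is a list that holds one entry, the list of rows, each a list of 5 numbers: the closure, from 0 (fully open) to 1 (shut), then the shift along the tool's x, y, z in m, then the turn about the tool's z in rad. In form: [[[fingers, x, y, z, spin], ...]]. A call has exactly 5 rows; each row is the pose to reach, as a shift and turn from the pose commanded when the call began, along the tool's axes at that moment; what a row does not reach only later rows make up. A row lasts 1/12 s, in which the tool goes at most 41.7 mm and 7.16 degrees, less where a joint would pass 70% of its speed; a pose out of reach is approached as far as the arm can. A call with a gripper value outside its range is refused whole. The fingers move at their own pace and stop on an object; "force" is the grip in N (left out, the last holds). Time passes only in rows, so rows that repeat a pose let the fingers close, or fill a call up. It gives the time, the measured TCP pose, the force, the opening and the grip force at its end, in the units of the state.
- status.state(): the state, without advancing time (a new reading comes with each control period).
- eyes.snapshot(name): name is "scene" or "top" or "wrist"; returns a dict with "img" (480x640x3 uint8, red, green, blue), "depth" (480x640 float32, mm along the optical axis (not along the pixel's ray), 0 where there is no reading), "mtx" (3x3 intrinsics, pixels), "rvec" (rotation vector, rad) and "tvec" (3), from world to camera coordinates, as OpenCV has them. Camera axes: x right, y down, z forward; pixel columns grow to the right and rows downward; lengths in mm; the calibration is good to about 2 mm. A picture is of the moment at which its call begins.
- bot.finish_job(): hands the job in; it is judged then, once.
The state is a dict: "time": time; "joints": joint angles; "qvel": joint speeds; "joint_efforts": joint torques, N m; "ee_pos": TCP position; "tool_rot": TCP orientation; "ft_force": force on the tool from outside, world axes, zero at the start; "ft_torque": the same for the moment, N m; "finger_gap": finger opening in mm; "gripper_force": force on a finger pad.
Only numpy, scipy, OpenCV 4.12 (cv2) and the standard library are available. Lean on these libraries where they do the work, as an engineer would, in place of code of your own. Each camera call takes 0.05 s, during which the arm holds its last target. There are 200 camera calls.

## Working session

There is one attempt and no reset: what is moved stays moved. The work goes in short steps, Python scripts to look and compute and a tool call to move; the robot and the scene stay as the last step left them, time stands still between calls to the robot, and variables do not carry over. Pictures are saved under pics/ and viewed, at most 13 in all, crops included, and the job is handed in when it is done.

Besides the shell and the picture viewer there is one more tool, called in YAML: its name, and indented under it one key for each argument. drive_tool: Moves the arm, as the interface text tells. Its arguments: {"type":"object","properties":{"motion":{"type":"array"},"force":{"type":"number"}},"required":["motion"]}

```bash
mkdir -p pics; cat > h.py <<'E'
import numpy as np, cv2
from cell import status, eyes, bot
def snap(n,save=None):
    s=eyes.snapshot(n); s['R']=cv2.Rodrigues(np.array(s['rvec'],float))[0]; s['t']=np.array(s['tvec'],float).ravel(); s['K']=np.array(s['mtx'],float)
    if save: cv2.imwrite('pics/'+save,s['img'][:,:,::-1]); np.savez('pics/'+save[:-4]+'.npz',**{k:s[k] for k in('img','depth','R','t','K')})
    return s
def ray(s,u,v,z):
    d=s['R'].T@(np.linalg.inv(s['K'])@[u,v,1]); c=-s['R'].T@s['t']
    return c+d*(z-c[2])/d[2]
def cloud(s):
    v,u=np.indices(s['depth'].shape); D=s['depth']
    p=np.stack([u*D,v*D,D],-1)@np.linalg.inv(s['K']).T
    return (p-s['t'])@s['R']
def proj(s,p):
    q=s['K']@(s['R']@np.array(p,float)+s['t']); return q[:2]/q[2]
E
python3 - <<'E'
from h import *
for n in('scene','top'):
    s=snap(n,n+'1.png'); print(n,-s['R'].T@s['t'])
print(status.state())
a=cv2.imread('pics/scene1.png');b=cv2.imread('pics/top1.png')
E
```

```text
scene [-120.05443099  -30.00545434  962.0540343 ]
top [461.73809266  68.8468901  925.25645497]
{'time': 0.1, 'joints': array([ 0.97551095,  0.42666701,  0.07383834,  1.60655859, -0.03407985,
        1.11082609, -0.06710325]), 'qvel': array([-0.00173225, -0.00277498, -0.00141771, -0.00275811,  0.00171996,
        0.00088618, -0.00132166]), 'joint_efforts': array([ 7.51440413e-03, -9.51540470e+01,  3.77095163e+00, -4.64405358e+01,
        1.95887784e-02,  6.45524764e-03,  1.97593381e-04]), 'ee_pos': array([ 290.8536374 , -608.70407677,  238.67494671]), 'tool_rot': array([-3.14039613e+00,  9.61771192e-05,  4.45772380e-01]), 'ft_force': array([-0.78928061,  0.13651429, -0.10354866]), 'ft_torque': array([ 0.00870298,  0.05737293, -0.05091341]), 'gripper_force': 0.0, 'finger_gap': 85.12844268672458}
```

View pics/scene1.png

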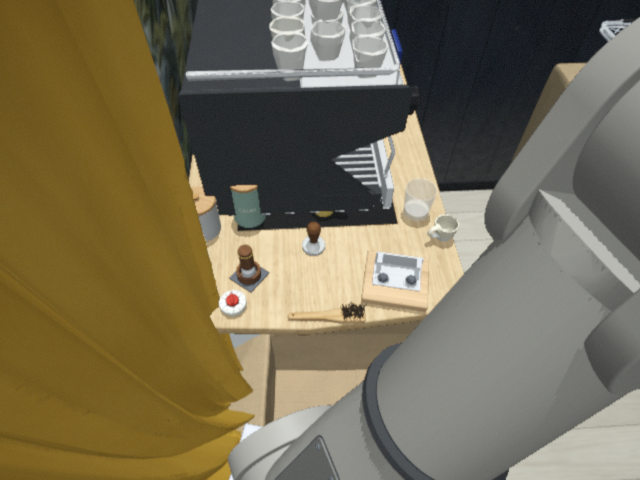

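View pics/top1.png

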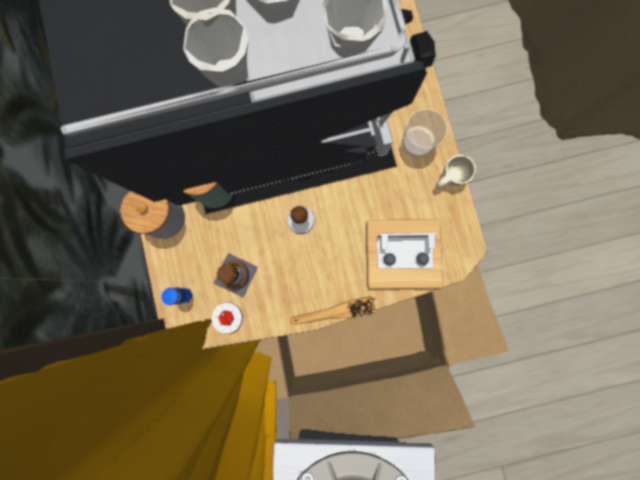

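The scene view shows the brown driver in its dark square stand at (248,262), the tamper at (313,235), the station at (395,280), the cup at (444,228), the brush at (330,313) and the timer at (232,302). The top view shows them at (233,273), (300,217), (404,255), (458,172), (335,310) and (227,318).

Candidates for the driver, in top-view pixels: the brown-handled one in the ring stand (233,273), the blue look-alike (176,296), the tamper (300,217). I choose the one at (233,273) and check it in a crop.

```bash
python3 - <<'E'
from h import *
L=lambda n:dict(np.load(f'pics/{n}.npz'))
t=L('top1');c=L('scene1')
P=cloud(t)
for n,(u,v),z in [('driverTop',(231,272),106),('blue',(176,296),100),('timer',(227,318),40),('tamper',(299,214),85),('scrL',(390,259),45),('scrR',(422,259),45),('blockTL',(369,221),26),('blockTR',(440,221),26),('blockBL',(370,290),26),('blockBR',(440,287),26),('cup',(460,170),56),('jar',(141,210),90),('machine',(230,150),0),('green',(212,195),0)]:
    print(n,P[v,u].round(),ray(t,u,v,z).round())
Q=cloud(c); print('sc',Q[252,246].round(), Q[278,383].round(),Q[278,411].round(),Q[100,300].round(), Q[185,245].round(),Q[300,120].round(),Q[300,225].round())
a=cv2.resize(t['img'][210:330,150:310],None,fx=4,fy=4,interpolation=2);b=cv2.resize(t['img'][205:305,355:455],None,fx=4,fy=4,interpolation=2)
d=cv2.resize(c['img'][225:305,200:260],None,fx=4,fy=4,interpolation=2)
e=cv2.resize(c['img'][245:315,355:435],None,fx=4,fy=4,interpolation=2)
o=np.zeros((600,800,3),np.uint8)
o[:300,:400]=cv2.resize(a,(400,300));o[:400,400:800]=b;o[300:600,0:225]=cv2.resize(d,(225,300));o[400:600,400:628]=cv2.resize(e,(228,200))
cv2.imwrite('pics/crop1.png',o[:,:,::-1])
E
```

```text
driverTop [485. 237. 106.] [485. 237. 106.]
blue [439. 339. 100.] [439. 339. 100.]
timer [396. 256.  34.] [397. 255.  40.]
tamper [599. 114.  87.] [599. 114.  85.]
scrL [519. -65.  44.] [519. -65.  45.]
scrR [ 519. -127.   51.] [ 520. -128.   45.]
blockTL [597. -26.  25.] [597. -26.  26.]
blockTR [ 602. -176.    2.] [ 599. -169.   26.]
blockBL [457. -31.  -1.] [457. -28.  26.]
blockBR [ 466. -168.   24.] [ 466. -167.   26.]
cup [ 709. -216.   12.] [ 697. -202.   56.]
jar [595. 403. 130.] [602. 419.  90.]
machine [660. 207. 291.] [751. 271.   0.]
green [630. 279. 105.] [652. 306.   0.]
sc [474. 241. 107.] [509. -68.  44.] [ 515. -130.   55.] [671. 156. 382.] [639. 287. 145.] [110. 234. 499.] [387. 271.  34.]
```

View pics/crop1.png

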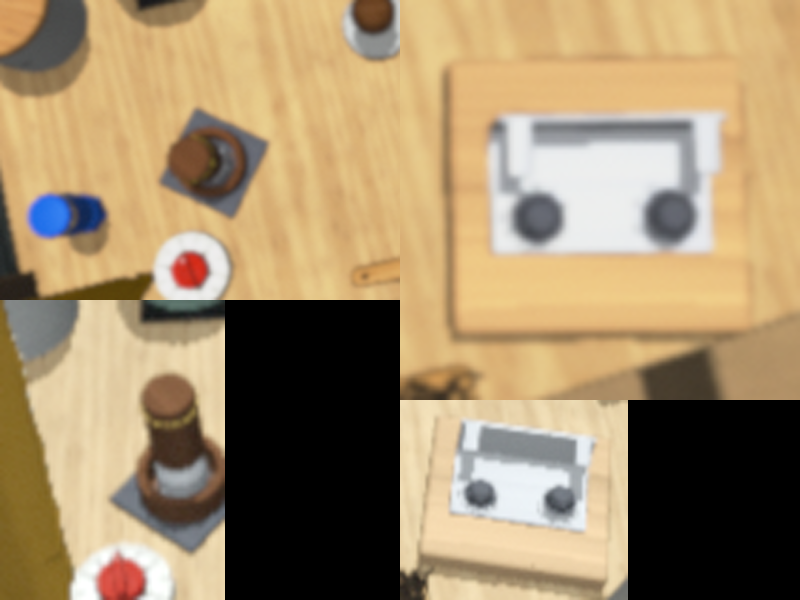

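The crop confirms the choice: a brown handle and steel socket in the ring on the square foot, with the blue one separate at (176,296). The right-hand screw (pixel (422,259), y≈-128) reads higher, 51–55 mm against 44 mm, so it is probably the proud one. I'll head to the station first and look closely there.

drive_tool:
  motion:
    - [[0,0.03,-0.025,0,0],[0,0.062,-0.05,0,0],[0,0.093,-0.075,0,0],[0,0.124,-0.1,0,0],[0,0.155,-0.125,0,0]]
  force: 40

```text
time: 0.52
ee_pos: [377.2, -427.5, 239.1]
tool_rot: [-3.141, 0.0, 0.446]
ft_force: [1.3, -0.7, -0.1]
finger_gap: 85.4
gripper_force: 0.0
```

drive_tool:
  motion:
    - [[0,0.03,-0.025,0,0],[0,0.062,-0.05,0,0],[0,0.093,-0.075,0,0],[0,0.124,-0.1,0,0],[0,0.14,-0.115,0,0]]

```text
time: 0.93
ee_pos: [455.5, -260.9, 239.3]
tool_rot: [-3.141, -0.001, 0.45]
ft_force: [0.5, 0.6, -0.4]
finger_gap: 85.5
gripper_force: 0.0
```

```bash
python3 - <<'E'
from h import *
st=status.state(); print({k:np.round(st[k],3) for k in('time','joints','ee_pos','tool_rot','ft_force')})
s=snap('wrist','w1.png'); C=-s['R'].T@s['t']; print(C,s['R'][2], proj(s,(520,-128,50)),proj(s,(519,-65,45)))
t=dict(np.load('pics/scene1.npz')); Q=cloud(t).reshape(-1,3); I=t['img'].reshape(-1,3).astype(int)
m=(I[:,0]>120)&(I[:,2]<60)&(I[:,0]-I[:,2]>90)&(Q[:,2]>60)&(Q[:,1]>50)
q=Q[m]
for x in range(0,500,50):
    k=q[(q[:,0]>x)&(q[:,0]<x+50)]
    if len(k): print(x,len(k),'ymin',np.percentile(k[:,1],1).round(),'z',k[:,2].min().round(),k[:,2].max().round())
E
```

```text
{'time': np.float64(0.933), 'joints': array([ 0.503,  0.187, -0.118,  1.934,  0.024,  1.023, -0.747]), 'ee_pos': array([ 455.459, -260.947,  239.303]), 'tool_rot': array([-3.141e+00, -1.000e-03,  4.500e-01]), 'ft_force': array([ 0.529,  0.64 , -0.351])}
[ 527.94282322 -226.36018018  374.32697202] [-0.27860114 -0.13339577 -0.95109777] [198.11961081  72.4257669 ] [124.62478067  36.78884099]
0 1210 ymin 171.0 z 62.0 714.0
50 180 ymin 187.0 z 60.0 556.0
100 37 ymin 192.0 z 61.0 216.0
150 552 ymin 236.0 z 229.0 683.0
200 1363 ymin 233.0 z 60.0 565.0
250 16 ymin 232.0 z 61.0 104.0
300 67 ymin 300.0 z 228.0 659.0
350 3174 ymin 283.0 z 62.0 658.0
```

View pics/w1.png

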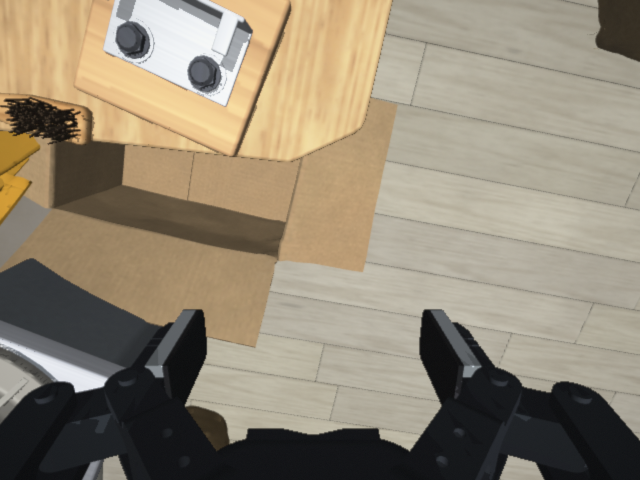

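The wrist view shows the station at top left with its screws at (132,38) and (205,73). The second one stands on a visibly taller shank and flange, and both match the projected map. I'll go above it for a close look.

drive_tool:
  motion:
    - [[0,0.03,-0.022,0.01,0],[0,0.06,-0.044,0.02,0],[0,0.09,-0.066,0.03,0],[0,0.12,-0.088,0.04,0],[0,0.133,-0.098,0.04,0]]

```text
time: 1.4
ee_pos: [532.3, -114.7, 197.5]
tool_rot: [-3.139, 0.001, 0.45]
ft_force: [-1.7, 0.2, -0.3]
finger_gap: 85.3
gripper_force: 0.0
```

drive_tool:
  motion:
    - [[0,0,0,0,0],[0,0,0,0,0],[0,0,0,0,0],[0,0,0,0,0],[0,0,0,0,0]]

```text
time: 1.82
ee_pos: [531.1, -120.6, 199.5]
tool_rot: [3.141, 0.0, 0.444]
ft_force: [0.2, -0.2, -0.9]
finger_gap: 85.3
gripper_force: 0.0
```

```bash
python3 - <<'E'
from h import *
st=status.state(); print({k:np.round(st[k],3) for k in('time','joints','ee_pos','tool_rot','ft_force')})
s=snap('wrist','w2.png'); print(proj(s,(520,-128,50)),proj(s,(519,-65,45)))
P=cloud(s)
a,b=proj(s,(520,-128,50)).astype(int); 
c=s['img'][max(b-75,0):b+75,max(a-100,0):a+100]; cv2.imwrite('pics/w2c.png',cv2.resize(c,None,fx=4,fy=4,interpolation=2)[:,:,::-1]); print(a,b,c.shape)
for p in((520,-128,50),(519,-65,45)):
    u,v=proj(s,p).astype(int); w=P[v-40:v+40,u-40:u+40].reshape(-1,3); print(np.percentile(w[:,2],[5,25,50,75,90,95,99]).round(1))
E
```

```text
{'time': np.float64(1.817), 'joints': array([ 0.284,  0.266, -0.21 ,  1.929,  0.068,  0.953, -1.085]), 'ee_pos': array([ 531.111, -120.616,  199.47 ]), 'tool_rot': array([3.141, 0.   , 0.444]), 'ft_force': array([ 0.231, -0.241, -0.864])}
[314.74639279 240.86271965] [242.86707144 207.77177687]
314 240 (150, 200, 3)
[25.2 26.3 29.7 31.2 50.4 67.5 68.9]
[25.3 26.3 29.7 31.3 42.9 67.4 69. ]
```

View pics/w2c.png

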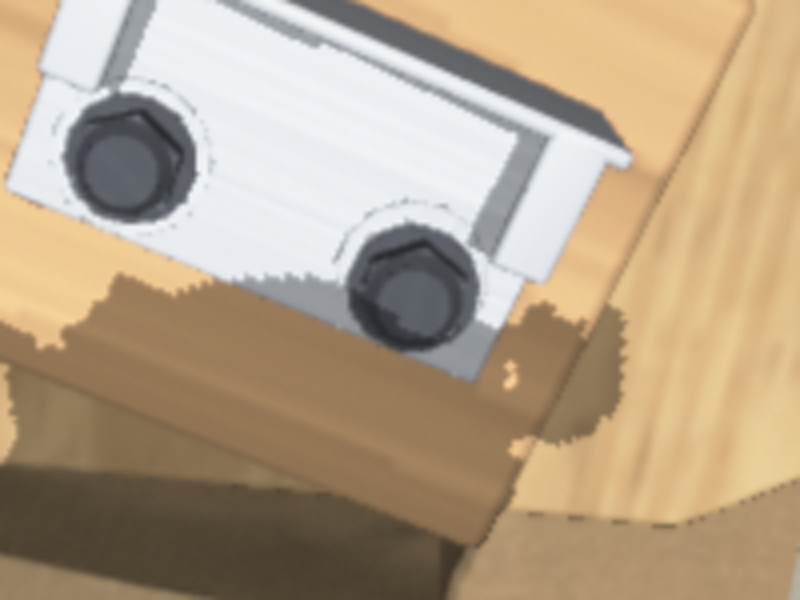

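The crop shows both dark hex heads. The right one, at pixel (416,290) in the crop, sits higher (top at about 51 mm against 43 mm), so it is the proud one. Next I'll measure its centre and yaw from the depth picture.

```bash
python3 - <<'E'
from h import *
s=dict(np.load('pics/w2.npz'))
P=cloud(s); I=s['img'].astype(int)
dark=(I.max(2)<110)
for p in((520,-128),(519,-65)):
    m=dark&(np.hypot(P[...,0]-p[0],P[...,1]-p[1])<22)&(P[...,2]>34)
    w=P[m]; top=np.percentile(w[:,2],97); print('n',len(w),'top',top, 'hist',np.histogram(w[:,2],np.arange(34,56,1))[0])
    c=w[w[:,2]>top-1.2]; ctr=(c.max(0)+c.min(0))/2; print('top c',c.mean(0).round(1),ctr.round(1),np.ptp(c,axis=0).round(1))
    h=w[(w[:,2]>top-5.5)&(w[:,2]<top-1.5)]; d=h[:,:2]-c.mean(0)[:2]
    hull=cv2.convexHull((w[w[:,2]>top-5])[:,:2].astype(np.float32))[:,0]; 
    r=hull-c.mean(0)[:2]; th=np.arctan2(r[:,1],r[:,0])
    # edge normals weighted by length
    e=np.roll(hull,-1,0)-hull; l=np.hypot(*e.T); a=np.arctan2(e[:,1],e[:,0])-np.pi/2
    print('flat-normal yaw mod60',np.degrees(np.angle((l**2*np.exp(6j*a)).sum()))/6, abs((l**2*np.exp(6j*a)).sum())/(l**2).sum())
    hc=cv2.minEnclosingCircle(hull); print('hull circle',hc)
# station edges: block yaw from white plate / upright top
u=P[(P[...,2]>64)&(P[...,2]<72)&(np.hypot(P[...,0]-540,P[...,1]+96)<110)]; print('rest top',cv2.minAreaRect(u[:,:2].astype(np.float32)),u[:,:2].min(0),u[:,:2].max(0))
t=dict(np.load('pics/top1.npz')); T=cloud(t); J=t['img'].astype(int)
k=T[(T[...,2]>100)&(T[...,2]<112)&(np.hypot(T[...,0]-485,T[...,1]-237)<35)]; print('driver top',len(k),k.mean(0),(k.max(0)+k.min(0))/2,np.ptp(k,axis=0))
k=T[(T[...,2]>22)&(T[...,2]<32)&(np.hypot(T[...,0]-480,T[...,1]-237)<60)];print('ring',len(k),(k.max(0)+k.min(0))/2,np.ptp(k,axis=0))
E
```

```text
n 761 top 51.99938464455284 hist [  0   0   0   0   0  13  85 104  21   6   7  15  16  60  65  72 151 123
  21   2   0]
top c [ 521.3 -129.5   51.4] [ 521.7 -129.2   52.1] [16.3 15.3  2.5]
flat-normal yaw mod60 -14.709605 0.9420386
hull circle ((521.347900390625, -129.3090057373047), 11.248347282409668)
n 17474 top 275.8900579928591 hist [ 54  17  11   7   9  36  60  59 104 178  75   3   0   0   0   0   0   0
   0   0   0]
top c [519.5 -65.5 276.6] [522.6 -70.4 277.4] [21.1 28.5  5.3]
flat-normal yaw mod60 -29.00039 0.55525595
hull circle ((521.5465087890625, -68.80341339111328), 17.43661117553711)
rest top ((553.310302734375, -96.47460174560547), (30.316761016845703, 109.1801986694336), 1.8065680265426636) [ 536.66479164 -150.63002004] [569.64307296 -41.4735423 ]
driver top 258 [482.75983234 248.61415458 105.82772189] [482.65749774 249.47386105 105.52697764] [31.70836074 32.34241841 10.98075054]
ring 230 [465.89335223 246.46004015  27.04559465] [88.82613805 51.72451372  9.48484003]
```

The proud screw's head is at (521,-129,51) with a flat normal at yaw about -15° (mod 60). The driver top is at (483,249,106). Both agree with the given heights. Now over to the driver.

drive_tool:
  motion:
    - [[0,0.01,-0.026,0,0],[0,0.02,-0.052,0,0],[0,0.03,-0.078,0,0],[0,0.04,-0.104,0,0],[0,0.049,-0.128,0,0]]

```text
time: 2.28
ee_pos: [520.2, 18.0, 199.6]
tool_rot: [3.141, -0.0, 0.445]
ft_force: [0.0, 0.1, 0.8]
finger_gap: 85.4
gripper_force: 0.0
```

drive_tool:
  motion:
    - [[0,0.01,-0.026,0,0],[0,0.02,-0.052,0,0],[0,0.03,-0.078,0,0],[0,0.04,-0.104,0,0],[0,0.049,-0.128,0,0]]

```text
time: 2.7
ee_pos: [509.4, 154.8, 199.6]
tool_rot: [3.142, -0.001, 0.445]
ft_force: [0.8, 0.3, 0.0]
finger_gap: 85.4
gripper_force: 0.0
```

drive_tool:
  motion:
    - [[0,0.01,-0.026,0,-0.12],[0,0.02,-0.052,0,-0.24],[0,0.03,-0.078,0,-0.36],[0,0.04,-0.104,0,-0.48],[0,0.049,-0.128,0,-0.6]]

```text
time: 3.12
ee_pos: [498.6, 291.4, 199.6]
tool_rot: [3.141, -0.001, 1.051]
ft_force: [1.0, -0.3, -0.0]
finger_gap: 85.5
gripper_force: 0.0
```

drive_tool:
  motion:
    - [[0,0,0,0,-0.1],[0,0,0,0,-0.15],[0,0,0,0,-0.15],[0,0,0,0,-0.15],[0,0,0,0,-0.15]]

```text
time: 3.53
ee_pos: [498.8, 289.7, 199.4]
tool_rot: [3.141, 0.0, 1.193]
ft_force: [-0.7, 0.1, -0.9]
finger_gap: 85.8
gripper_force: 0.0
```

```bash
python3 - <<'E'
from h import *
st=status.state(); print({k:np.round(st[k],3) for k in('time','joints','ee_pos','tool_rot','ft_force')})
s=snap('wrist','w3.png'); a,b=proj(s,(483,249,60)).astype(int); print(a,b,-s['R'].T@s['t'])
b=max(b,90);a=max(a,120)
c=s['img'][b-90:b+90,a-120:a+120]; cv2.imwrite('pics/w3c.png',cv2.resize(c,None,fx=3.3,fy=3.3,interpolation=2)[:,:,::-1]); print(c.shape)
P=cloud(s)
k=P[(P[...,2]>103)&(P[...,2]<112)&(np.hypot(P[...,0]-483,P[...,1]-249)<35)]; print('driver top',len(k),k.mean(0),(k.max(0)+k.min(0))/2,np.ptp(k,axis=0))
k=P[(P[...,2]>25)&(P[...,2]<31)&(np.hypot(P[...,0]-480,P[...,1]-245)<45)];print('ring',len(k),cv2.minEnclosingCircle(k[:,:2].astype(np.float32)))
E
```

```text
{'time': np.float64(3.533), 'joints': array([-0.198,  0.355, -0.541,  1.844,  0.215,  1.001, -1.207]), 'ee_pos': array([498.838, 289.693, 199.413]), 'tool_rot': array([3.141, 0.   , 1.193]), 'ft_force': array([-0.703,  0.122, -0.85 ])}
312 280 [528.96723513 363.90919208 334.38092598]
(180, 240, 3)
driver top 1531 [483.42916566 249.90303885 105.76925703] [483.06510407 249.20466186 105.41784858] [32.32654285 31.79596755  4.81405771]
ring 1111 ((483.09259033203125, 249.06951904296875), 28.835603713989258)
```

View pics/w3c.png

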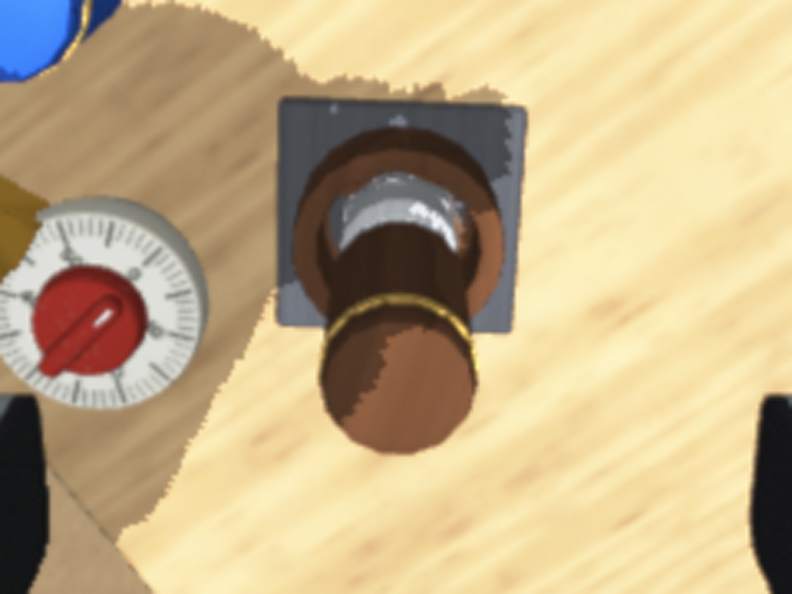

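The crop shows the driver upright in its ring at crop pixel (400,300), with the timer on the left and the blue look-alike cut off at top left. Driver and ring agree at (483,249). Grasping.

drive_tool:
  motion:
    - [[0,-0.022,0,0.01,0],[0,-0.0435,0.0003,0.03,0],[0,-0.0435,0.0003,0.04,0],[0,-0.0435,0.0003,0.04,0],[0,-0.0435,0.0003,0.04,0]]

```text
time: 4.0
ee_pos: [483.1, 249.9, 159.5]
tool_rot: [-3.141, -0.0, 1.195]
ft_force: [-0.3, -0.8, 0.9]
finger_gap: 85.3
gripper_force: 0.0
```

drive_tool:
  motion:
    - [[0,0,0,0.025,0],[0,0,0,0.05,0],[0,0,0,0.075,0],[0,0,0,0.088,0],[0,0,0,0.088,0]]

```text
time: 4.42
ee_pos: [482.1, 250.0, 69.6]
tool_rot: [-3.139, 0.002, 1.196]
ft_force: [0.2, -0.1, -0.0]
finger_gap: 85.5
gripper_force: 0.0
```

```bash
python3 - <<'E'
from h import *
s=dict(np.load('pics/w3.npz')); P=cloud(s)
r=np.hypot(P[...,0]-483.1,P[...,1]-249.1)
for lo,hi in((12,20),(20,28),(28,36),(36,44)):
    k=P[(r<20)&(P[...,2]>lo)&(P[...,2]<hi)][:,:2]-[483.1,249.1]
    if len(k)<5: continue
    a=np.degrees(np.arctan2(k[:,1],k[:,0])); R=np.hypot(*k.T)
    print(lo,len(k),[(b,round(float(R[(a>b-4)&(a<=b+4)].max()),1)) for b in range(-180,180,8) if ((a>b-4)&(a<=b+4)).any()])
E
```

```text
12 82 [(4, 15.9), (12, 16.0), (20, 16.5), (28, 15.7), (36, 15.5), (44, 15.5), (52, 15.7), (60, 15.2), (68, 15.9), (76, 16.0), (84, 15.5), (92, 15.2), (100, 15.3), (108, 15.5), (116, 15.4), (124, 15.7), (132, 16.3), (140, 15.9)]
20 95 [(-20, 15.9), (-12, 15.6), (-4, 15.6), (4, 15.7), (12, 15.5), (20, 15.7), (28, 15.9), (36, 15.4), (44, 15.3), (52, 15.8), (60, 15.3), (68, 15.6), (76, 15.7), (84, 15.6), (92, 15.2), (100, 15.5), (108, 15.6), (116, 15.7), (124, 15.4), (132, 15.6), (140, 15.5), (148, 15.6)]
28 239 [(-20, 15.8), (-12, 15.1), (-4, 15.5), (4, 15.7), (12, 15.3), (20, 15.2), (28, 15.8), (36, 15.5), (44, 15.0), (52, 15.5), (60, 15.7), (68, 15.3), (76, 15.5), (84, 15.5), (92, 15.3), (100, 15.5), (108, 15.4), (116, 15.5), (124, 15.6), (132, 15.6), (140, 15.0), (148, 15.3), (156, 15.1)]
```

The driver's yaw is only weakly visible, with flats near -14° mod 60. I'll take that as a first guess; a light press will show whether it fits. Close and lift.

drive_tool:
  motion:
    - [[0.5,0.0006,0,0,0],[0.7,0.0006,0,0,0],[0.8,0.0006,0,0,0],[0.8,0.0006,0,0,0],[0.8,0.0006,0,0,0]]
  force: 80

```text
time: 4.83
ee_pos: [483.8, 250.7, 72.6]
tool_rot: [3.14, -0.001, 1.196]
ft_force: [-1.8, -1.2, 8.5]
finger_gap: 32.2
gripper_force: 78.3
```

drive_tool:
  motion:
    - [[0.8,0,0,0,0],[0.8,0,0,0,0],[0.8,0,0,0,0],[0.8,0,0,0,0],[0.8,0,0,0,0]]

```text
time: 5.25
ee_pos: [483.8, 250.7, 72.6]
tool_rot: [3.14, -0.001, 1.196]
ft_force: [-2.2, -0.2, 11.5]
finger_gap: 32.5
gripper_force: 78.2
```

drive_tool:
  motion:
    - [[0.8,0,0,-0.015,0],[0.8,0,0,-0.035,0],[0.8,0,0,-0.065,0],[0.8,0,0,-0.095,0],[0.8,0,0,-0.11,0]]

```text
time: 5.67
ee_pos: [483.9, 251.0, 185.1]
tool_rot: [3.139, -0.003, 1.196]
ft_force: [-0.3, -0.3, -0.6]
finger_gap: 32.3
gripper_force: 79.5
```

```bash
python3 - <<'E'
from h import *
st=status.state(); print({k:np.round(st[k],3) for k in('time','joints','ee_pos','tool_rot','ft_force')})
p=st['ee_pos'];y=st['tool_rot'][2]
d=np.array([521.4,-129.3])-p[:2]; c,s=np.cos(y),np.sin(y); print('tool shift',d@[c,s],d@[s,-c])
E
```

```text
{'time': np.float64(5.667), 'joints': array([-0.141,  0.319, -0.544,  1.928,  0.203,  0.944, -1.156]), 'ee_pos': array([483.904, 250.975, 185.056]), 'tool_rot': array([ 3.139e+00, -3.000e-03,  1.196e+00]), 'ft_force': array([-0.266, -0.296, -0.551])}
tool shift -340.11572824958915 174.17408521750878
```

drive_tool:
  motion:
    - [[0.8,-0.025,0.0127,0,0],[0.8,-0.06,0.0305,0,0],[0.8,-0.095,0.0484,0,0],[0.8,-0.13,0.0662,0,0],[0.8,-0.165,0.084,0,0]]

```text
time: 6.08
ee_pos: [500.6, 64.2, 181.9]
tool_rot: [3.141, -0.0, 1.196]
ft_force: [1.5, -0.4, -1.7]
finger_gap: 32.7
gripper_force: 79.5
```

drive_tool:
  motion:
    - [[0.8,-0.035,0.0178,0,-0.1],[0.8,-0.07,0.0356,0,-0.2],[0.8,-0.105,0.0535,0,-0.3],[0.8,-0.14,0.0713,0,-0.4],[0.8,-0.1747,0.089,0,-0.5]]

```text
time: 6.5
ee_pos: [519.4, -131.3, 182.0]
tool_rot: [3.141, 0.0, 1.701]
ft_force: [1.6, 0.5, -2.4]
finger_gap: 32.7
gripper_force: 79.4
```

drive_tool:
  motion:
    - [[0.8,0,0,0,-0.12],[0.8,0,0,0.01,-0.24],[0.8,0,0,0.02,-0.36],[0.8,0,0,0.03,-0.48],[0.8,0,0,0.04,-0.547]]

```text
time: 6.92
ee_pos: [519.6, -129.4, 141.3]
tool_rot: [3.141, 0.0, 2.249]
ft_force: [-0.3, -0.5, -1.9]
finger_gap: 32.5
gripper_force: 79.3
```

drive_tool:
  motion:
    - [[0.8,0,0,0,0],[0.8,0,0,0,0],[0.8,0,0,0,0],[0.8,0,0,0,0],[0.8,0,0,0,0]]

```text
time: 7.33
ee_pos: [520.0, -129.2, 142.0]
tool_rot: [3.141, 0.001, 2.242]
ft_force: [-0.6, -0.7, -1.7]
finger_gap: 32.5
gripper_force: 79.4
```

```bash
python3 - <<'E'
from h import *
st=status.state(); print({k:np.round(st[k],3) for k in('time','joints','ee_pos','tool_rot','ft_force')})
p=st['ee_pos'];y=st['tool_rot'][2]
d=np.array([520.6,-128.3])-p[:2]; c,s=np.cos(y),np.sin(y); print('tool shift',d@[c,s],d@[s,-c])
w=snap('wrist','w4.png'); q=snap('scene','s4.png')
a=cv2.resize(w['img'],(440,330)); u,v=proj(q,(521,-129,90)).astype(int); print(u,v)
b=cv2.resize(q['img'][v-40:v+40,u-40:u+40],(330,330),interpolation=2)
cv2.imwrite('pics/c4.png',np.hstack([a,b])[:,:,::-1])
E
```

```text
{'time': np.float64(7.333), 'joints': array([ 0.564,  0.361, -0.529,  1.983,  0.238,  0.857,  0.577]), 'ee_pos': array([ 519.964, -129.158,  141.999]), 'tool_rot': array([3.141e+00, 1.000e-03, 2.242e+00]), 'ft_force': array([-0.556, -0.656, -1.687])}
tool shift 0.27709044695807117 1.03196774594485
413 266
```

View pics/c4.png

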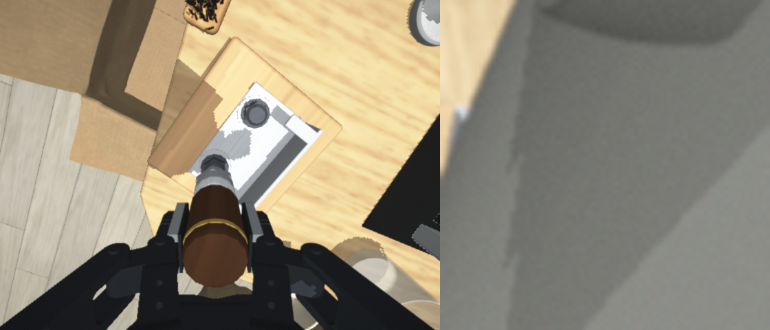

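The wrist view shows the driver upright in the fingers, its socket just above the proud screw at (213,165), with the home screw at (256,112). The scene view is blocked by the arm. Going down gently.

drive_tool:
  motion:
    - [[0.8,0.0003,0.001,0.006,0],[0.8,0.0003,0.001,0.012,0],[0.8,0.0003,0.001,0.018,0],[0.8,0.0003,0.001,0.024,0],[0.8,0.0003,0.001,0.024,0]]

```text
time: 7.85
ee_pos: [519.5, -128.1, 115.7]
tool_rot: [-3.14, -0.002, 2.243]
ft_force: [-0.5, -0.7, -2.2]
finger_gap: 32.6
gripper_force: 79.5
```

drive_tool:
  motion:
    - [[0.8,0,0,0.001,0],[0.8,0,0,0.002,0],[0.8,0,0,0.003,0],[0.8,0,0,0.003,0],[0.8,0,0,0.003,0]]

```text
time: 8.27
ee_pos: [520.3, -128.2, 114.5]
tool_rot: [3.141, 0.0, 2.243]
ft_force: [-0.5, 0.1, 0.7]
finger_gap: 32.4
gripper_force: 79.4
```

drive_tool:
  motion:
    - [[0.8,0,0,0.0005,0],[0.8,0,0,0.001,0],[0.8,0,0,0.001,0],[0.8,0,0,0.001,0],[0.8,0,0,0.001,0]]

```text
time: 8.68
ee_pos: [520.3, -128.3, 113.5]
tool_rot: [3.142, 0.0, 2.243]
ft_force: [-1.2, -0.1, 5.1]
finger_gap: 32.2
gripper_force: 79.7
```

drive_tool:
  motion:
    - [[0.8,0,0,0,0],[0.8,0,0,0,0],[0.8,0,0,0,0],[0.8,0,0,0,0],[0.8,0,0,0,0]]

```text
time: 9.1
ee_pos: [520.3, -128.3, 113.4]
tool_rot: [3.141, 0.0, 2.243]
ft_force: [-1.4, 0.7, 4.5]
finger_gap: 32.8
gripper_force: 79.7
```

It rests on the hex top (foot about 47 mm), so the flats don't match yet. I'll turn counter-clockwise under a light push; that also gains turning range for later.

drive_tool:
  motion:
    - [[0.8,0,-0.0001,-0.0003,-0.07],[0.8,0,-0.0002,-0.0003,-0.14],[0.8,0,-0.0003,-0.0003,-0.21],[0.8,-0.0001,-0.0004,-0.0003,-0.28],[0.8,-0.0001,-0.0005,-0.0003,-0.35]]

```text
time: 9.52
ee_pos: [519.6, -128.3, 113.4]
tool_rot: [3.141, -0.001, 2.596]
ft_force: [-2.1, 3.1, 2.4]
finger_gap: 32.3
gripper_force: 79.7
```

drive_tool:
  motion:
    - [[0.8,0,-0.0001,0,-0.07],[0.8,0,-0.0002,0,-0.14],[0.8,0,-0.0003,0,-0.21],[0.8,-0.0001,-0.0004,0,-0.28],[0.8,-0.0001,-0.0005,0,-0.35]]

```text
time: 9.93
ee_pos: [519.3, -128.8, 113.4]
tool_rot: [3.141, -0.001, 2.946]
ft_force: [-3.2, 2.5, 2.4]
finger_gap: 32.5
gripper_force: 79.8
```

drive_tool:
  motion:
    - [[0.8,0,-0.0001,0,-0.07],[0.8,0,-0.0002,0,-0.14],[0.8,0,-0.0003,0,-0.21],[0.8,-0.0001,-0.0004,0,-0.28],[0.8,-0.0001,-0.0005,0,-0.35]]

```text
time: 10.35
ee_pos: [519.1, -129.4, 113.3]
tool_rot: [3.141, -0.001, -2.987]
ft_force: [-4.2, 2.5, 2.8]
finger_gap: 32.3
gripper_force: 79.8
```

```bash
python3 - <<'E'
from h import *
st=status.state(); print({k:np.round(st[k],3) for k in('time','joints','ee_pos','tool_rot','ft_force','ft_torque')})
w=snap('wrist','w5.png'); P=cloud(w)
u,v=proj(w,(521,-129,45)).astype(int);print(u,v)
cv2.imwrite('pics/c5.png',cv2.resize(w['img'][max(v-75,0):v+75,max(u-100,0):u+100],None,fx=4,fy=4,interpolation=2)[:,:,::-1])
E
```

```text
{'time': np.float64(10.35), 'joints': array([ 0.733,  0.454, -0.748,  1.994,  0.408,  0.848,  1.484]), 'ee_pos': array([ 519.135, -129.387,  113.306]), 'tool_rot': array([ 3.141e+00, -1.000e-03, -2.987e+00]), 'ft_force': array([-4.192,  2.506,  2.779]), 'ft_torque': array([ 0.548,  1.139, -0.04 ])}
312 262
```

View pics/c5.png

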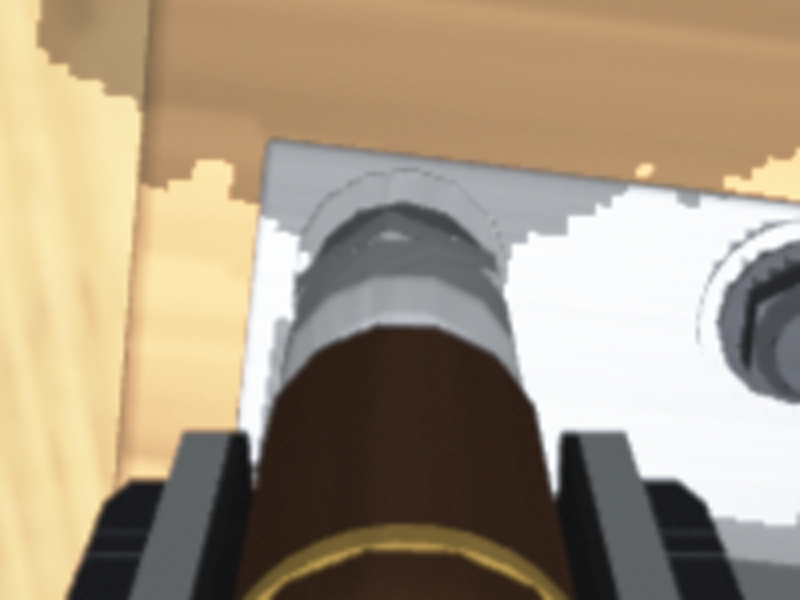

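The crop shows the socket sitting square on top of the hex head, not yet dropped on. The side force has grown to 5 N, probably from an off-axis grip, and may be dragging the screw round with the driver. I'll relieve it, lighten the push and turn about the corrected axis.

drive_tool:
  motion:
    - [[0.8,0.0005,0.0004,-0.0002,0],[0.8,0.001,0.0008,-0.0003,0],[0.8,0.001,0.0008,-0.0003,0],[0.8,0.001,0.0008,-0.0003,0],[0.8,0.001,0.0008,-0.0003,0]]

```text
time: 10.82
ee_pos: [518.6, -129.2, 113.9]
tool_rot: [-3.141, -0.0, -2.991]
ft_force: [-1.5, -1.3, -1.3]
finger_gap: 32.5
gripper_force: 79.4
```

drive_tool:
  motion:
    - [[0.8,-0.0001,0.0001,0,0.07],[0.8,-0.0002,0.0002,0,0.14],[0.8,-0.0003,0.0003,0,0.21],[0.8,-0.0005,0.0003,0,0.28],[0.8,-0.0006,0.0004,0,0.35]]

```text
time: 11.23
ee_pos: [519.1, -128.8, 113.9]
tool_rot: [-3.141, -0.0, 2.939]
ft_force: [-2.0, -1.4, 0.1]
finger_gap: 32.8
gripper_force: 79.5
```

```bash
python3 - <<'E'
from h import *
st=status.state(); print({k:np.round(st[k],3) for k in('ee_pos','ft_force','ft_torque')})
E
```

```text
{'ee_pos': array([ 519.059, -128.757,  113.914]), 'ft_force': array([-2.014, -1.427,  0.068]), 'ft_torque': array([-0.475,  0.699,  0.019])}
```

drive_tool:
  motion:
    - [[0.8,-0.0001,0.0001,0.0002,0.07],[0.8,-0.0002,0.0002,0.0002,0.14],[0.8,-0.0003,0.0003,0.0002,0.21],[0.8,-0.0005,0.0003,0.0002,0.28],[0.8,-0.0006,0.0004,0.0002,0.35]]

```text
time: 11.65
ee_pos: [519.6, -128.4, 113.7]
tool_rot: [-3.141, -0.0, 2.589]
ft_force: [-3.0, -2.3, 1.2]
finger_gap: 32.4
gripper_force: 79.6
```

drive_tool:
  motion:
    - [[0.8,-0.0001,0.0001,0,0.07],[0.8,-0.0002,0.0002,0,0.14],[0.8,-0.0003,0.0003,0,0.21],[0.8,-0.0005,0.0003,0,0.28],[0.8,-0.0006,0.0004,0,0.35]]

```text
time: 12.07
ee_pos: [520.2, -128.2, 113.6]
tool_rot: [-3.141, -0.0, 2.239]
ft_force: [-3.4, -1.7, 1.2]
finger_gap: 32.7
gripper_force: 79.7
```

```bash
python3 - <<'E'
from h import *
st=status.state(); print({k:np.round(st[k],3) for k in('joints','ee_pos','ft_force','ft_torque')})
E
```

```text
{'joints': array([ 0.546,  0.4  , -0.513,  2.003,  0.269,  0.804,  0.546]), 'ee_pos': array([ 520.168, -128.216,  113.632]), 'ft_force': array([-3.354, -1.665,  1.177]), 'ft_torque': array([-0.148,  1.07 ,  0.011])}
```

The side force points steadily toward -x whichever way I turn, so the socket sits too far to +x and hangs on one side of the cone. Shifting it to -x.

drive_tool:
  motion:
    - [[0.8,0.0003,-0.0003,0,0],[0.8,0.00045,-0.00055,0,0],[0.8,0.00045,-0.00055,0,0],[0.8,0.00045,-0.00055,0,0],[0.8,0.00045,-0.00055,0,0]]

```text
time: 12.48
ee_pos: [520.0, -128.1, 113.8]
tool_rot: [3.141, -0.0, 2.244]
ft_force: [-1.7, -0.0, 0.4]
finger_gap: 32.4
gripper_force: 79.6
```

drive_tool:
  motion:
    - [[0.8,0.0003,-0.0003,0,0],[0.8,0.00045,-0.00055,0,0],[0.8,0.00045,-0.00055,0,0],[0.8,0.00045,-0.00055,0,0],[0.8,0.00045,-0.00055,0,0]]

```text
time: 12.9
ee_pos: [519.3, -128.2, 113.8]
tool_rot: [3.141, 0.0, 2.243]
ft_force: [0.8, 1.4, -0.5]
finger_gap: 32.5
gripper_force: 79.6
```

drive_tool:
  motion:
    - [[0.8,0.0003,-0.0003,0,0],[0.8,0.00045,-0.00055,0,0],[0.8,0.00045,-0.00055,0,0],[0.8,0.00045,-0.00055,0,0],[0.8,0.00045,-0.00055,0,0]]

```text
time: 13.32
ee_pos: [518.5, -128.2, 113.8]
tool_rot: [3.141, 0.0, 2.243]
ft_force: [0.9, 1.2, -0.3]
finger_gap: 32.6
gripper_force: 79.6
```

drive_tool:
  motion:
    - [[0.8,-0.0001,0.0004,0,0],[0.8,-0.0001,0.0007,0,0],[0.8,-0.0001,0.0007,0.0003,0],[0.8,-0.0001,0.0007,0.0006,0],[0.8,-0.0001,0.0007,0.0006,0]]

```text
time: 13.73
ee_pos: [518.9, -127.9, 113.0]
tool_rot: [-3.141, -0.0, 2.243]
ft_force: [-0.6, 0.3, -2.2]
finger_gap: 32.4
gripper_force: 79.6
```

drive_tool:
  motion:
    - [[0.8,0,0,0,0.06],[0.8,-0.0001,0.0001,0,0.12],[0.8,-0.0002,0.0001,0,0.18],[0.8,-0.0003,0.0001,0,0.24],[0.8,-0.0004,0.0002,0,0.3]]

```text
time: 14.15
ee_pos: [519.5, -127.6, 113.1]
tool_rot: [3.141, -0.001, 1.94]
ft_force: [0.0, 3.2, -2.6]
finger_gap: 32.3
gripper_force: 79.4
```

```bash
python3 - <<'E'
from h import *
st=status.state(); print({k:np.round(st[k],3) for k in('joints','ee_pos','ft_force','ft_torque')})
E
```

```text
{'joints': array([ 0.493,  0.389, -0.449,  2.009,  0.233,  0.792,  0.278]), 'ee_pos': array([ 519.475, -127.592,  113.069]), 'ft_force': array([ 0.013,  3.224, -2.606]), 'ft_torque': array([ 0.802, -0.089,  0.036])}
```

Once centred, the support vanished: no vertical load at 113.0, where it pushed before. Follow it down.

drive_tool:
  motion:
    - [[0.8,0,0,0.0004,0],[0.8,0,0,0.0008,0],[0.8,0,0,0.0012,0],[0.8,0,0,0.0012,0],[0.8,0,0,0.0012,0]]

```text
time: 14.57
ee_pos: [519.6, -127.8, 112.0]
tool_rot: [3.141, -0.0, 1.944]
ft_force: [1.2, 2.8, -0.3]
finger_gap: 32.6
gripper_force: 79.6
```

drive_tool:
  motion:
    - [[0.8,0,0,0.0003,0],[0.8,0,0,0.0006,0],[0.8,0,0,0.0008,0],[0.8,0,0,0.0008,0],[0.8,0,0,0.0008,0]]

```text
time: 14.98
ee_pos: [519.6, -127.9, 111.2]
tool_rot: [3.141, -0.0, 1.943]
ft_force: [1.1, 5.9, 2.2]
finger_gap: 32.4
gripper_force: 79.8
```

drive_tool:
  motion:
    - [[0.8,0.0006,0.0003,0,0],[0.8,0.0011,0.0007,0,0],[0.8,0.0011,0.0007,0,0],[0.8,0.0011,0.0007,0,0],[0.8,0.0011,0.0007,0,0]]

```text
time: 15.4
ee_pos: [519.5, -127.1, 111.1]
tool_rot: [-3.141, 0.0, 1.942]
ft_force: [0.4, 0.0, 0.8]
finger_gap: 32.6
gripper_force: 79.8
```

drive_tool:
  motion:
    - [[0.8,0,0,0.0003,0],[0.8,0,0,0.0006,0],[0.8,0,0,0.0008,0],[0.8,0,0,0.0008,0],[0.8,0,0,0.0008,0]]

```text
time: 15.82
ee_pos: [519.6, -126.9, 110.3]
tool_rot: [-3.141, -0.0, 1.943]
ft_force: [-0.8, -1.2, 1.5]
finger_gap: 32.7
gripper_force: 79.8
```

drive_tool:
  motion:
    - [[0.8,0,0,0.0003,0],[0.8,0,0,0.0006,0],[0.8,0,0,0.0009,0],[0.8,0,0,0.0012,0],[0.8,0,0,0.0012,0]]

```text
time: 16.23
ee_pos: [519.6, -126.9, 109.1]
tool_rot: [-3.141, -0.0, 1.943]
ft_force: [-1.5, -2.8, 3.1]
finger_gap: 32.4
gripper_force: 80.0
```

```bash
python3 - <<'E'
from h import *
st=status.state(); print({k:np.round(st[k],3) for k in('joints','ee_pos','ft_force','ft_torque')})
E
```

```text
{'joints': array([ 0.489,  0.395, -0.447,  2.012,  0.238,  0.785,  0.275]), 'ee_pos': array([ 519.628, -126.856,  109.076]), 'ft_force': array([-1.467, -2.79 ,  3.072]), 'ft_torque': array([-0.474,  0.521, -0.026])}
```

drive_tool:
  motion:
    - [[0.8,-0.0004,-0.0004,0,0],[0.8,-0.0004,-0.0004,0.0003,0],[0.8,-0.0004,-0.0004,0.0006,0],[0.8,-0.0004,-0.0004,0.0008,0],[0.8,-0.0004,-0.0004,0.0008,0]]

```text
time: 16.65
ee_pos: [519.5, -127.1, 108.3]
tool_rot: [3.141, -0.0, 1.943]
ft_force: [-0.5, 1.2, 3.7]
finger_gap: 32.5
gripper_force: 79.9
```

drive_tool:
  motion:
    - [[0.8,0,0,0.0003,0],[0.8,0,0,0.0006,0],[0.8,0,0,0.0008,0],[0.8,0,0,0.0008,0],[0.8,0,0,0.0008,0]]

```text
time: 17.07
ee_pos: [519.6, -127.2, 107.7]
tool_rot: [3.141, 0.0, 1.943]
ft_force: [-0.9, 0.7, 6.6]
finger_gap: 32.7
gripper_force: 79.9
```

Seated: the foot is at about 41 mm, as expected. Building up the push.

drive_tool:
  motion:
    - [[0.8,0,0,0.0003,0],[0.8,0,0,0.0006,0],[0.8,0,0,0.0009,0],[0.8,0,0,0.0011,0],[0.8,0,0,0.0011,0]]

```text
time: 17.48
ee_pos: [519.7, -127.3, 106.9]
tool_rot: [3.141, 0.0, 1.943]
ft_force: [-3.4, 1.4, 14.1]
finger_gap: 32.4
gripper_force: 80.9
```

drive_tool:
  motion:
    - [[0.8,0,0,0.0002,0],[0.8,0,0,0.0003,0],[0.8,0,0,0.0003,0],[0.8,0,0,0.0003,0],[0.8,0,0,0.0003,0]]

```text
time: 17.9
ee_pos: [519.7, -127.3, 106.8]
tool_rot: [3.141, 0.0, 1.943]
ft_force: [-4.8, 1.6, 15.7]
finger_gap: 32.2
gripper_force: 81.2
```

drive_tool:
  motion:
    - [[0.8,0,0.0001,6e-05,0.06],[0.8,0,0.0002,0.00011,0.12],[0.8,0,0.0003,0.00017,0.18],[0.8,0,0.0004,0.00023,0.24],[0.8,-0.0001,0.0004,0.00029,0.3]]

```text
time: 18.32
ee_pos: [520.4, -127.2, 106.6]
tool_rot: [3.14, 0.0, 1.64]
ft_force: [-3.1, 1.4, 15.5]
finger_gap: 32.4
gripper_force: 81.3
```

```bash
python3 - <<'E'
from h import *
st=status.state(); print({k:np.round(st[k],3) for k in('joints','ee_pos','tool_rot','ft_force','ft_torque')})
E
```

```text
{'joints': array([ 0.434,  0.39 , -0.379,  2.016,  0.204,  0.771,  0.003]), 'ee_pos': array([ 520.442, -127.209,  106.552]), 'tool_rot': array([3.14, 0.  , 1.64]), 'ft_force': array([-3.076,  1.422, 15.485]), 'ft_torque': array([0.318, 0.661, 0.05 ])}
```

drive_tool:
  motion:
    - [[0.8,0,0.0001,8e-05,0.08],[0.8,0,0.0001,0.00015,0.16],[0.8,0,0.0002,0.00023,0.24],[0.8,-0.0001,0.0002,0.0003,0.32],[0.8,-0.0001,0.0003,0.00038,0.4]]

```text
time: 18.73
ee_pos: [521.3, -127.4, 106.4]
tool_rot: [3.139, -0.0, 1.239]
ft_force: [0.6, -0.1, 14.0]
finger_gap: 32.7
gripper_force: 81.1
```

```bash
python3 - <<'E'
from h import *
st=status.state(); print({k:np.round(st[k],3) for k in('ee_pos','ft_force','ft_torque')})
E
```

```text
{'ee_pos': array([ 521.324, -127.363,  106.355]), 'ft_force': array([ 0.603, -0.101, 13.977]), 'ft_torque': array([-0.049, -0.103,  0.129])}
```

It is cutting: 0.13 N m at about 15 N push. Keep following it down with a little more push.

drive_tool:
  motion:
    - [[0.8,0,0.0001,0.00015,0.08],[0.8,0,0.0002,0.0003,0.16],[0.8,0,0.0003,0.00045,0.24],[0.8,-0.0001,0.0004,0.00055,0.32],[0.8,-0.0001,0.0005,0.00065,0.4]]

```text
time: 19.15
ee_pos: [522.1, -127.9, 105.9]
tool_rot: [3.139, -0.002, 0.839]
ft_force: [2.2, -2.0, 14.4]
finger_gap: 32.3
gripper_force: 81.0
```

drive_tool:
  motion:
    - [[0.8,0,0.0001,8e-05,0.08],[0.8,0,0.0002,0.00016,0.16],[0.8,0,0.0003,0.00025,0.24],[0.8,-0.0001,0.0004,0.00035,0.32],[0.8,-0.0001,0.0005,0.00042,0.4]]

```text
time: 19.57
ee_pos: [522.5, -128.8, 105.5]
tool_rot: [3.139, -0.003, 0.439]
ft_force: [1.7, -4.6, 13.5]
finger_gap: 32.8
gripper_force: 80.9
```

```bash
python3 - <<'E'
from h import *
st=status.state(); print({k:np.round(st[k],3) for k in('joints','ee_pos','ft_force','ft_torque')})
E
```

```text
{'joints': array([ 0.216,  0.372, -0.113,  2.026,  0.062,  0.744, -1.068]), 'ee_pos': array([ 522.544, -128.833,  105.548]), 'ft_force': array([ 1.685, -4.577, 13.515]), 'ft_torque': array([-1.172, -0.446,  0.127])}
```

drive_tool:
  motion:
    - [[0.8,-0.0001,0.0002,0.00018,0.08],[0.8,-0.0002,0.0004,0.00036,0.16],[0.8,-0.0002,0.0006,0.00053,0.24],[0.8,-0.0003,0.0008,0.0007,0.32],[0.8,-0.0004,0.001,0.00085,0.4]]

```text
time: 19.98
ee_pos: [522.6, -130.0, 104.8]
tool_rot: [3.14, -0.004, 0.038]
ft_force: [0.9, -3.6, 16.9]
finger_gap: 32.0
gripper_force: 81.0
```

drive_tool:
  motion:
    - [[0.8,0,0.0001,0.0001,0.08],[0.8,-0.0001,0.0002,0.0002,0.16],[0.8,-0.0001,0.0004,0.0003,0.24],[0.8,-0.0002,0.0005,0.0004,0.32],[0.8,-0.0002,0.0006,0.0005,0.4]]

```text
time: 20.4
ee_pos: [522.3, -130.9, 104.4]
tool_rot: [3.141, -0.004, -0.362]
ft_force: [-0.2, -6.2, 17.8]
finger_gap: 32.5
gripper_force: 81.3
```

```bash
python3 - <<'E'
from h import *
st=status.state(); print({k:np.round(st[k],3) for k in('joints','ee_pos','ft_force','ft_torque')})
E
```

```text
{'joints': array([ 0.07 ,  0.371,  0.067,  2.035, -0.035,  0.733, -1.774]), 'ee_pos': array([ 522.278, -130.881,  104.358]), 'ft_force': array([-0.244, -6.226, 17.78 ]), 'ft_torque': array([-1.556,  0.229,  0.035])}
```

The foot has sunk 2.3 mm over 2.3 rad, which matches the thread pitch. One more 0.4 rad for margin, easing the side force.

drive_tool:
  motion:
    - [[0.8,0.0001,0.0004,5e-05,0.08],[0.8,0.0001,0.0007,0.0001,0.16],[0.8,0.0002,0.001,0.0002,0.24],[0.8,0.0002,0.0012,0.0003,0.32],[0.8,0.0002,0.0013,0.00038,0.4]]

```text
time: 20.82
ee_pos: [521.6, -131.9, 103.8]
tool_rot: [-3.141, -0.003, -0.762]
ft_force: [-2.0, -4.4, 19.0]
finger_gap: 32.5
gripper_force: 81.3
```

drive_tool:
  motion:
    - [[0.8,0,0,0,0],[0.8,0,0,0,0],[0.8,0,0,0,0],[0.8,0,0,0,0],[0.8,0,0,0,0]]

```text
time: 21.23
ee_pos: [521.7, -131.9, 103.8]
tool_rot: [-3.141, -0.003, -0.758]
ft_force: [-2.1, -4.4, 18.6]
finger_gap: 32.5
gripper_force: 81.4
```

```bash
python3 - <<'E'
from h import *
st=status.state(); print({k:np.round(st[k],3) for k in('joints','ee_pos','ft_force','ft_torque')})
E
```

```text
{'joints': array([-0.003,  0.374,  0.158,  2.04 , -0.085,  0.73 , -2.121]), 'ee_pos': array([ 521.651, -131.883,  103.84 ]), 'ft_force': array([-2.113, -4.448, 18.591]), 'ft_torque': array([-0.874,  0.544,  0.01 ])}
```

drive_tool:
  motion:
    - [[0.8,0,0,-0.001,0],[0.8,0,0,-0.003,0],[0.8,0,0,-0.006,0],[0.8,0,0,-0.01,0],[0.8,0,0,-0.014,0]]

```text
time: 21.65
ee_pos: [520.5, -131.1, 116.5]
tool_rot: [3.141, 0.0, -0.757]
ft_force: [-0.4, -0.3, -1.4]
finger_gap: 32.5
gripper_force: 80.0
```

drive_tool:
  motion:
    - [[0.8,0,0,-0.012,-0.1],[0.8,0,0,-0.03,-0.2],[0.8,0,0,-0.05,-0.3],[0.8,0,0,-0.065,-0.4],[0.8,0,0,-0.07,-0.5]]

```text
time: 22.07
ee_pos: [521.0, -130.9, 188.7]
tool_rot: [-3.141, -0.002, -0.252]
ft_force: [-0.1, 0.5, -2.0]
finger_gap: 32.5
gripper_force: 80.3
```

drive_tool:
  motion:
    - [[0.8,0,0,0,0],[0.8,0,0,0,0],[0.8,0,0,0,0],[0.8,0,0,0,0],[0.8,0,0,0,0]]

```text
time: 22.48
ee_pos: [520.2, -130.8, 186.0]
tool_rot: [3.141, 0.001, -0.259]
ft_force: [-0.1, -0.3, -1.9]
finger_gap: 32.2
gripper_force: 80.3
```

```bash
python3 - <<'E'
from h import *
st=status.state(); print({k:np.round(st[k],3) for k in('joints','ee_pos','tool_rot','ft_force','ft_torque')})
w=snap('wrist','w6.png'); P=cloud(w)
for p in((521,-129),(519,-66)):
    m=(np.hypot(P[...,0]-p[0],P[...,1]-p[1])<14)&(P[...,2]>34)&(P[...,2]<60); z=P[m][:,2]
    print(m.sum(), np.percentile(z,[50,90,97]) if m.any() else '')
cv2.imwrite('pics/c6.png',w['img'][:,:,::-1])
E
```

```text
{'joints': array([ 0.063,  0.26 ,  0.074,  1.973, -0.024,  0.911, -1.68 ]), 'ee_pos': array([ 520.195, -130.83 ,  185.97 ]), 'tool_rot': array([ 3.141e+00,  1.000e-03, -2.590e-01]), 'ft_force': array([-0.116, -0.342, -1.882]), 'ft_torque': array([0.069, 0.071, 0.   ])}
898 [45.83843229 48.83711043 49.34937571]
655 [42.3518846  44.25085784 44.79031254]
```

View pics/c6.png

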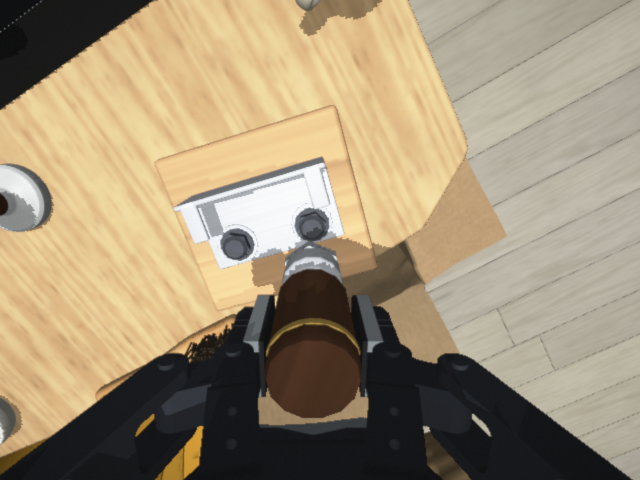

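The wrist view shows the driver upright in the fingers and clear of the screw, which is now at (312,223). Its top is at 49.3 mm, down from 52.0 mm: it sank about 2.7 mm, so about 2.8 rad of thread. Now back to the stand.

drive_tool:
  motion:
    - [[0.8,-0.008,-0.0216,0,0],[0.8,-0.02,-0.054,0,0],[0.8,-0.032,-0.0866,0,0],[0.8,-0.044,-0.119,0,0],[0.8,-0.055,-0.149,0,0]]

```text
time: 22.95
ee_pos: [504.7, 29.0, 186.5]
tool_rot: [-3.142, 0.0, -0.258]
ft_force: [1.3, 0.6, -0.5]
finger_gap: 32.4
gripper_force: 80.3
```

drive_tool:
  motion:
    - [[0.8,-0.012,-0.0325,0,0],[0.8,-0.024,-0.065,0,0],[0.8,-0.036,-0.0974,0,0],[0.8,-0.048,-0.13,0,0],[0.8,-0.06,-0.162,0,0]]

```text
time: 23.37
ee_pos: [487.9, 200.8, 186.5]
tool_rot: [-3.142, 0.0, -0.258]
ft_force: [0.8, -0.2, -1.6]
finger_gap: 32.4
gripper_force: 80.3
```

drive_tool:
  motion:
    - [[0.8,-0.008,-0.02,0,-0.11],[0.8,-0.014,-0.038,0,-0.22],[0.8,-0.018,-0.0486,0,-0.33],[0.8,-0.018,-0.0486,0,-0.44],[0.8,-0.018,-0.0486,0,-0.55]]

```text
time: 23.78
ee_pos: [483.0, 251.7, 186.2]
tool_rot: [-3.141, 0.001, 0.299]
ft_force: [1.0, -0.0, -1.6]
finger_gap: 32.5
gripper_force: 80.4
```

drive_tool:
  motion:
    - [[0.8,0,0,0,-0.11],[0.8,0,0,0,-0.22],[0.8,0,0,0,-0.33],[0.8,0,0,0,-0.44],[0.8,0,0,0,-0.55]]

```text
time: 24.2
ee_pos: [483.3, 250.6, 186.3]
tool_rot: [-3.141, 0.001, 0.847]
ft_force: [-0.0, -0.2, -1.8]
finger_gap: 32.1
gripper_force: 80.4
```

drive_tool:
  motion:
    - [[0.8,0,0,0,-0.11],[0.8,0,0,0,-0.22],[0.8,0,0,0,-0.33],[0.8,0,0,0,-0.355],[0.8,0,0,0,-0.355]]

```text
time: 24.62
ee_pos: [483.4, 250.5, 186.4]
tool_rot: [-3.141, 0.0, 1.196]
ft_force: [-0.6, -0.3, -2.3]
finger_gap: 32.5
gripper_force: 80.4
```

```bash
python3 - <<'E'
from h import *
st=status.state(); print({k:np.round(st[k],3) for k in('time','joints','ee_pos','tool_rot','ft_force')})
p=st['ee_pos'];y=st['tool_rot'][2]
d=np.array([483.8,250.7])-p[:2]; c,s=np.cos(y),np.sin(y); print('tool shift',d@[c,s],d@[s,-c])
w=snap('wrist','w7.png'); P=cloud(w)
k=P[(P[...,2]>p[2]+26)&(P[...,2]<p[2]+40)&(np.hypot(P[...,0]-p[0],P[...,1]-p[1])<17)]; print('held top',len(k),(k.max(0)+k.min(0))/2)
u=cv2.resize(w['img'],(640,480)); cv2.imwrite('pics/c7.png',u[:,:,::-1])
E
```

```text
{'time': np.float64(24.617), 'joints': array([-0.27 ,  0.297, -0.386,  1.933,  0.137,  0.937, -1.098]), 'ee_pos': array([483.384, 250.522, 186.406]), 'tool_rot': array([-3.141,  0.   ,  1.196]), 'ft_force': array([-0.557, -0.257, -2.303])}
tool shift 0.31825617766755065 0.3222560406305737
held top 7150 [483.27805437 249.55361134 217.24704014]
```

View pics/c7.png

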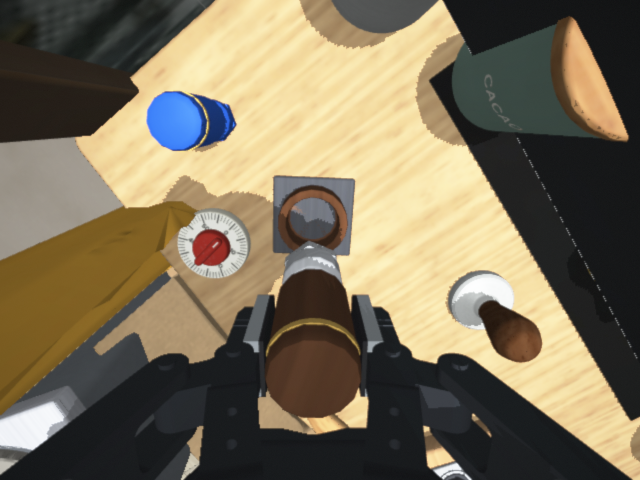

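The wrist view shows the empty ring at (313,218) straight below the held driver, with the timer, blue look-alike and tamper where they were. Lowering.

drive_tool:
  motion:
    - [[0.8,0.0003,0.0003,0.015,0],[0.8,0.0003,0.0003,0.035,0],[0.8,0.0003,0.0003,0.055,0],[0.8,0.0003,0.0003,0.07,0],[0.8,0.0003,0.0003,0.08,0]]

```text
time: 25.08
ee_pos: [483.2, 250.5, 105.1]
tool_rot: [-3.141, 0.001, 1.194]
ft_force: [-0.3, 0.2, -1.5]
finger_gap: 32.4
gripper_force: 80.4
```

drive_tool:
  motion:
    - [[0.8,0,0,0.006,0],[0.8,0,0,0.012,0],[0.8,0,0,0.018,0],[0.8,0,0,0.024,0],[0.8,0,0,0.029,0]]

```text
time: 25.5
ee_pos: [484.0, 250.9, 77.5]
tool_rot: [3.141, -0.0, 1.197]
ft_force: [-0.6, 0.3, -1.6]
finger_gap: 33.1
gripper_force: 80.4
```

drive_tool:
  motion:
    - [[0.8,0,0,0.001,0],[0.8,0,0,0.002,0],[0.8,0,0,0.003,0],[0.8,0,0,0.003,0],[0.8,0,0,0.003,0]]

```text
time: 25.92
ee_pos: [483.9, 250.9, 74.9]
tool_rot: [3.141, -0.0, 1.198]
ft_force: [0.3, 0.1, -2.6]
finger_gap: 32.4
gripper_force: 80.4
```

drive_tool:
  motion:
    - [[0.8,0,0,0.0006,0],[0.8,0,0,0.0012,0],[0.8,0,0,0.0016,0],[0.8,0,0,0.0016,0],[0.8,0,0,0.0016,0]]

```text
time: 26.33
ee_pos: [483.8, 250.9, 73.1]
tool_rot: [-3.142, -0.0, 1.198]
ft_force: [-0.2, 0.5, -1.5]
finger_gap: 32.5
gripper_force: 80.4
```

drive_tool:
  motion:
    - [[0.8,0,0,0.0005,0],[0.8,0,0,0.0008,0],[0.8,0,0,0.0008,0],[0.8,0,0,0.0008,0],[0.8,0,0,0.0008,0]]

```text
time: 26.75
ee_pos: [484.0, 251.0, 72.7]
tool_rot: [3.141, -0.0, 1.198]
ft_force: [-1.7, -0.4, 5.8]
finger_gap: 32.5
gripper_force: 81.3
```

It touches down at 72.7, the pick height. Release and retreat.

drive_tool:
  motion:
    - [[0.5,0,0,0,0],[0.4,0,0,0,0],[0.3,0,0,0,0],[0.1,0,0,0,0],[0,0,0,0,0]]

```text
time: 27.17
ee_pos: [483.8, 250.8, 72.2]
tool_rot: [-3.142, -0.0, 1.198]
ft_force: [-0.6, 1.1, -0.2]
finger_gap: 81.3
gripper_force: 0.0
```

drive_tool:
  motion:
    - [[0,0,0,0,0],[0,0,0,0,0],[0,0,0,0,0],[0,0,0,0,0],[0,0,0,0,0]]

```text
time: 27.58
ee_pos: [483.8, 250.9, 72.3]
tool_rot: [-3.142, -0.0, 1.198]
ft_force: [-0.5, 0.6, -0.1]
finger_gap: 85.6
gripper_force: 0.0
```

drive_tool:
  motion:
    - [[0,0,0,-0.01,0],[0,0,0,-0.03,0],[0,0,0,-0.06,0],[0,0,0,-0.09,0],[0,0,0,-0.12,0]]

```text
time: 28.0
ee_pos: [483.5, 250.8, 194.3]
tool_rot: [-3.141, -0.0, 1.198]
ft_force: [1.0, -0.1, 0.8]
finger_gap: 85.2
gripper_force: 0.0
```

drive_tool:
  motion:
    - [[0,0.015,0,0,0],[0,0.03,0,0,0],[0,0.044,0,0,0],[0,0.044,0,0,0],[0,0.044,0,0,0]]

```text
time: 28.42
ee_pos: [499.6, 292.5, 192.1]
tool_rot: [-3.141, 0.0, 1.199]
ft_force: [-0.1, 0.5, -0.8]
finger_gap: 85.5
gripper_force: 0.0
```

```bash
python3 - <<'E'
from h import *
w=snap('wrist','w8.png'); P=cloud(w)
k=P[(P[...,2]>103)&(P[...,2]<112)&(np.hypot(P[...,0]-483,P[...,1]-249)<35)]; print('driver top',len(k),(k.max(0)+k.min(0))/2,np.ptp(k,axis=0),k[:,2].mean())
print(status.state()['time'],status.state()['ft_force'])
E
```

```text
driver top 1599 [483.41953416 249.73752871 105.43512055] [32.10149701 32.46432745  4.81488571] 105.77052044980047
28.4667 [-0.29017812 -0.58559559 -0.4727418 ]
```

View pics/w8.png

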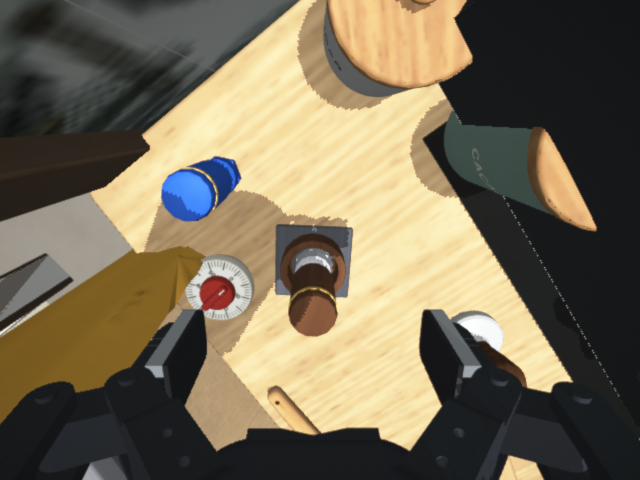

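The driver stands upright in its ring at (313,285), its top at 105.8 mm as before. The gripper is open and clear, and everything else in view is undisturbed. Handing in.

```bash
python3 -c "
from cell import bot; print(bot.finish_job())"
```

```text
the job is handed in; nothing more can be done
None
```

I handed the job in at 28.5 s: the screw sank about 2.7 mm (roughly 2.7 rad of thread) with the push held near 14–21 N, and the driver is upright in its stand again; the hand-in gave no verdict.

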